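Hang the copper wax spoon in the V-mouthed rack

TASK

Take the copper wax spoon by the eye at its handle end and lift it well clear of its rest, gripping hard enough that it stays lying about level; then ease the grip so that it swings down plumb in your fingers, and grip it firmly again. Slide its round neck, just under the collar, through the V mouth of the rack to the closed end of the slot, let the collar down onto the rails and leave the spoon hanging there, still and plumb, without disturbing the other things on the bench.

Things in the scene. Friction and masses are not known exactly. Their poses are not given: they have to be found in the camera images.
- spoon: Copper wax spoon, loose, 110 to 156 g, 180 mm long. Origin in the middle of the eye at its handle end; x runs down the shank to the bowl, z is up while it lies. Along x: round neck of 4 mm radius from 8 to 78 mm, collar (disc, 12 mm radius) from 34 to 40 mm, flat strip 12 x 5 mm to 150 mm, bowl of 17 mm radius to 180 mm. It starts level on the rest; eye and collar overhang.
- spoon_eye (a point): Middle of the eye (the spoon's origin), 52.5 mm above the bench at the start: an upright disc of 9 mm radius with a flat round boss of 6 mm radius on each side, 14 mm over the bosses along the spoon's y, where it is gripped.
- spoon_com (a point): Centre of mass, about 80 mm from the eye. Gripped on the bosses with about 40 N or more the spoon stays level when lifted; at 3 to 5 N it turns about the bosses and comes to hang within some 10 degrees of plumb in 1 to 2 s, without falling out.
- spoon_collar (a point): Middle of the collar's underside (the side towards the bowl), 40 mm from the eye along the spoon's x.
- spoon_tip (a point): The bowl's far end, 180 mm from the eye along the spoon's x.
- rest: Fixed aluminium rest: foot 110 x 60 x 8 mm with two upright saddles, at most 60 mm tall, notches 20 mm wide. Origin under the foot's middle; x along the lying spoon, towards the bowl, z up. The eye lies at x = -92 mm.
- rack: Fixed steel rack, base 120 x 100 x 10 mm, post beyond the slot's closed end. Two level rails 8 mm thick, top 185 mm above the bench, with a slot 11 mm wide between them, along the rack's x and open to its -x. From 30 mm before the closed end the rails flare by 32 degrees on each side into a V mouth about 65 mm wide. z is up. Origin on the bench under the nest.
- rack_nest (a point): The nest: where the neck's axis stands when the neck touches the slot's closed end, at the height of the rails' top (185 mm), on which the collar's underside comes to rest. Let go while leaning, the spoon rocks on its collar for up to 3 s before it is still. Same axes as the rack.
- rack_mouth (a point): Middle of the V mouth, 72 mm before the nest along the rack's -x, at the rails' top.
- jar: Bystander: glass jar of steel pins with a stainless funnel in it, 68 mm wide, 96 mm tall. Origin under its middle.
- model: Bystander: blue stone tooth model, 50 x 58 mm, 34 mm tall. Origin under its middle.
- caliper: Bystander: black caliper lying flat, 150 mm long, 10 mm tall. Origin under its middle.
- dish: Bystander: small white dish with crowns, 64 mm wide, 20 mm tall. Origin under its middle.
- puck: Bystander: white plaster puck, 60 mm wide, 18 mm tall. Origin under its middle.
Things that resemble listed ones, but are neither listed nor needed, are in the scene too. Leave any green look-alike of the rest alone. Of the things that look like the spoon, the larger one is meant.

How it is judged:
On the way, in this order (a step that is already met when the one before it is completed fails the run):
1. the spoon is held well clear of the rest (eye at least 120 mm above the bench), its shank within 30 degrees of level (height (world z) of spoon above 0.12 m and angle between the x axis of spoon and the z axis of rack, either way round above 1.05 rad and contact force between the fingers and spoon above 1 N and contact force between spoon and rest below 0.05 N), for 0.2 s.
2. the spoon hangs plumb in the grip (within 14 degrees), eye up, swinging no more, touching neither rest nor rack, and is gripped firmly again (over 7 N a finger) (angle between the x axis of spoon and the z axis of rack, either way round below 0.25 rad and angle between spoon's own x axis and vertical above 1.57 rad and height (world z) of spoon above 0.19 m and angular speed of spoon below 0.5 rad/s and contact force between the fingers and spoon above 14 N and contact force between spoon and rest below 0.05 N and contact force between spoon and rack below 0.05 N), for 0.3 s.
At the end, for the whole second after the job is handed in: The spoon hangs from the rack by its collar, bowl down: collar within 8 mm of the nest sideways and 4 mm in height, shank within 7 degrees of plumb, at rest (under 60 mm/s and 1 rad/s), released (horizontal distance between spoon_collar and rack_nest below 0.008 m and z of spoon_collar in the frame of rack_nest between -0.004 and 0.004 m and angle between the x axis of spoon and the z axis of rack, either way round below 0.12 rad and height (world z) of spoon_tip below 0.08 m and linear speed of spoon below 0.06 m/s and angular speed of spoon below 1 rad/s); the robot touches nothing.
It fails at once if a bystander is shifted by more than 20 mm (distance of any of jar, model, caliper, dish, puck from where it was at the start of the episode above 0.02 m).
It also fails if it takes over 64 s, if anything falls off the work surface, if the arm or the gripper's body presses on something with over 40 N, if the wrist force passes 120 N, or if a joint passes its speed limit or range.

ROBOT

A 6-joint arm with a two-finger parallel gripper is mounted at the origin on the work surface. World frame = base frame: x ahead of the robot, y to its left, z up, the work surface at z = 0. Lengths are in m, angles in rad, forces in N, time in s.
With the tool pointing down it reaches from about 0.325 to 0.85 m from the base axis. Payload 15.5 kg.
Tool frame: the origin (TCP) lies between the finger pads; the fingertips stand 17 mm ahead of it and the grasp point (between the pads) lies 2 mm behind it (robot.finger_overhang is the distance from the TCP to the fingertips, in m); z points along the fingers, y is the line along which they close (so a half turn about z gives the same grasp; the last joint's range is limited). The gripper opens to 91 mm and grips with 3 to 60 N. Pads are 32 mm wide; open, the fingers measure 118 mm over their backs; the gripper's body (76 mm by 178 mm) begins 60 mm behind the grasp point.
Start: joints at [-1.312, 0.494, 1.345, -0, 1.302, -0.096], TCP at [0.217, -0.586, 0.231] pointing down, gripper open.
Joint ranges: [-2.91, 2.91], [-0.82, 2.16], [0.22, 2.67], [-1.22, 4.37], [0.12, 2.79], [-3.08, 3.08]. Speed limits (rad/s): [1.89, 1.89, 2.57, 3.01, 3.01, 3.01].

INTERFACE

Orientations are given as a unit quaternion [w, x, y, z].
In Python, from plant import robot gives the robot as it stands.
- The arm moves only by the tool jog_arm, never from a script. Its argument "increments" is a list of rows, each a list of 4 numbers: the shift along the world's x, y, z in m, then the turn about the world's z in rad. A call has 1 to 20 rows; each row shifts and turns the commanded pose from where the row before left it; what a row does not reach is not made up. A row lasts 1/10 s, in which the tool goes at most 50 mm and 8.59 degrees, less where a joint would pass 70% of its speed; a pose out of reach is approached as far as the arm can. A call with a gripper value outside its range is refused whole. "claw" is the opening in per cent of the stroke, from 0 (shut) to 100 (fully open), set as the call begins (left out, the last holds). The fingers move at their own pace and stop on an object; "squeeze" is the grip in N (left out, the last holds). Time passes only in rows, so rows that do not move let the fingers close. It gives the time, the measured TCP pose, the force, the opening and the grip force at its end, in the units of the state.
- robot.get_obs(): the state, without advancing time (a new reading comes with each control period).
- robot.grab_frame(name): name is "side" or "top" or "wrist"; returns a dict with "frame" (400x640x3 uint8, blue, green, red), "fx", "fy", "cx", "cy" (pixels), "k1" (the pictures are not rectified: a ray, as slopes to the right and down, at radius r is drawn at 1 + k1 r^2 times it, then the intrinsics apply), "R" (3x3) and "t" (3): a world point X has camera coordinates R X + t; the wrist camera has in their place "tool_from_camera" (4x4, takes a point from camera to tool coordinates, whose origin is the TCP and whose axes are the flange's). Camera axes: x right, y down, z forward; pixel columns grow to the right and rows downward; lengths in m; the calibration is good to about 2 mm. A picture is of the moment at which its call begins: read the wrist's pose just before it. There is no depth.
- robot.finish_job(): hands the job in; it is judged then, once.
The state is a dict: "time": time; "joint_positions": joint angles; "dq": joint speeds; "effort": joint torques, N m; "position": TCP position; "orientation": TCP orientation; "contact_force": force on the tool from outside, world axes, zero at the start; "ft_torque": the same for the moment, N m; "finger_gap": finger opening in m; "grasp_force": force on a finger pad.
Only numpy, scipy, OpenCV 4.12 (cv2) and the standard library are available. Lean on these libraries where they do the work, as an engineer would, in place of code of your own. Each camera call takes 0.05 s, during which the arm holds its last target. There are 200 camera calls.

## Working session

There is one attempt and no reset: what is moved stays moved. The work goes in short steps, Python scripts to look and compute and a tool call to move; the robot and the scene stay as the last step left them, time stands still between calls to the robot, and variables do not carry over. Pictures are saved under pics/ and viewed, at most 10 in all, crops included, and the job is handed in when it is done.

Besides the shell and the picture viewer there is one more tool, called after ">>>" as a command line: name --pt "numbers of a row" for each row, then --argument value for the rest. jog_arm: Moves the arm, as the interface text tells. Its arguments: {"type":"object","properties":{"increments":{"type":"array","items":{"type":"array","items":{"type":"number"}}},"claw":{"type":"number"},"squeeze":{"type":"number"}},"required":["increments"]}

```bash
mkdir -p pics; cat > h.py <<'E'
import numpy as np,cv2,pickle
from plant import robot
def grab(n,f):
    o=robot.get_obs(); d=robot.grab_frame(n); d=dict(d); d['obs']=o
    pickle.dump(d,open('pics/'+f+'.pkl','wb')); cv2.imwrite('pics/'+f+'.png',d['frame']); return d
def load(f): return pickle.load(open('pics/'+f+'.pkl','rb'))
def cam(d):
    if 'R' in d and d.get('R') is not None: return np.array(d['R']),np.array(d['t'])
    from scipy.spatial.transform import Rotation as Ro
    w,x,y,z=d['obs']['orientation']; T=np.eye(4);T[:3,:3]=Ro.from_quat([x,y,z,w]).as_matrix();T[:3,3]=d['obs']['position']
    M=np.linalg.inv(T@np.array(d['tool_from_camera'])); return M[:3,:3],M[:3,3]
def ray(d,u,v):
    a=np.array([(u-d['cx'])/d['fx'],(v-d['cy'])/d['fy']]); s=a.copy()
    for _ in range(20): s=a/(1+d['k1']*(s@s))
    R,t=cam(d); return -R.T@t, R.T@np.r_[s,1]
def onz(d,u,v,z):
    c,r=ray(d,u,v); return c+r*(z-c[2])/r[2]
def proj(d,X):
    R,t=cam(d); p=R@np.array(X)+t; s=p[:2]/p[2]; s=s*(1+d['k1']*(s@s)); return np.array([s[0]*d['fx']+d['cx'],s[1]*d['fy']+d['cy']])
def tri(*L):
    A=0;b=0
    for d,u,v in L:
        c,r=ray(d,u,v); r=r/np.linalg.norm(r); P=np.eye(3)-np.outer(r,r); A=A+P;b=b+P@c
    return np.linalg.solve(A,b)
E
python3 - <<'E'
from h import *
for n in('top','side'):
    d=grab(n,n+'0'); R,t=cam(d); print(n,d['fx'],-R.T@t)
d=grab('wrist','wrist0');print(d['obs']['orientation'],d['tool_from_camera'])
E
```

```text
top 372.5424444510794 [ 0.47873068 -0.02574628  1.11564147]
side 456.01501834117164 [0.07100243 0.99339701 1.10468363]
[-5.26157780e-04  9.84303866e-01  1.76481220e-01 -3.92845408e-05] [[-2.98162508e-04 -9.65202091e-01 -2.61504943e-01  7.40338629e-02]
 [ 9.99998958e-01  8.15926872e-05 -1.44133272e-03  1.39332899e-04]
 [ 1.41251424e-03 -2.61505100e-01  9.65201061e-01 -1.54445499e-01]
 [ 0.00000000e+00  0.00000000e+00  0.00000000e+00  1.00000000e+00]]
```

View pics/top0.png

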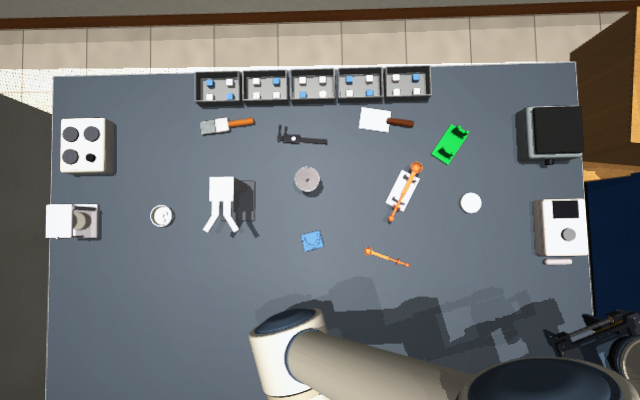

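View pics/side0.png

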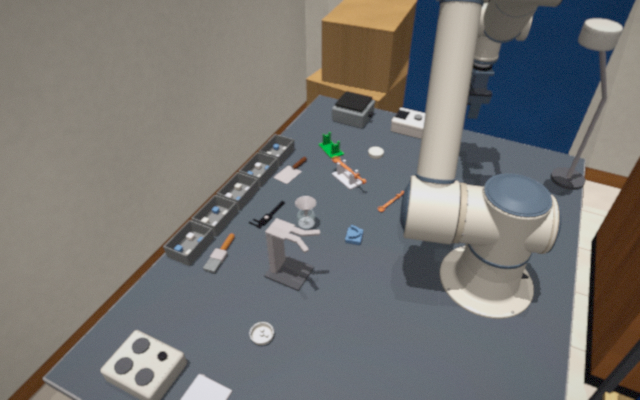

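The top view shows the big spoon on the white rest, with its bowl near (417,168) and its eye near (391,218). The rack is at (222,200) with its mouth towards the robot, the jar at (307,180) and the model at (312,240). I'll enlarge these areas.

```bash
python3 - <<'E'
from h import *
a=load('top0')['frame'];b=load('side0')['frame']
f=lambda im,x,y,w,h:cv2.resize(im[y:y+h,x:x+w],(400,300),interpolation=cv2.INTER_CUBIC)
o=np.vstack([np.hstack([f(a,365,150,80,60*4//3*3//4+0) ,f(a,190,170,80,60)]),np.hstack([f(b,320,145,80,60),f(b,250,210,80,60+20)[:300]])])
# exact 5x crops
g=lambda im,x,y:cv2.resize(im[y:y+75,x:x+100],(400,300),interpolation=cv2.INTER_CUBIC)
o=np.vstack([np.hstack([g(a,360,155),g(a,185,165)]),np.hstack([g(b,310,135),g(b,245,215)])])
cv2.imwrite('pics/c1.png',o)
E
```

```text
(no output)
```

View pics/c1.png

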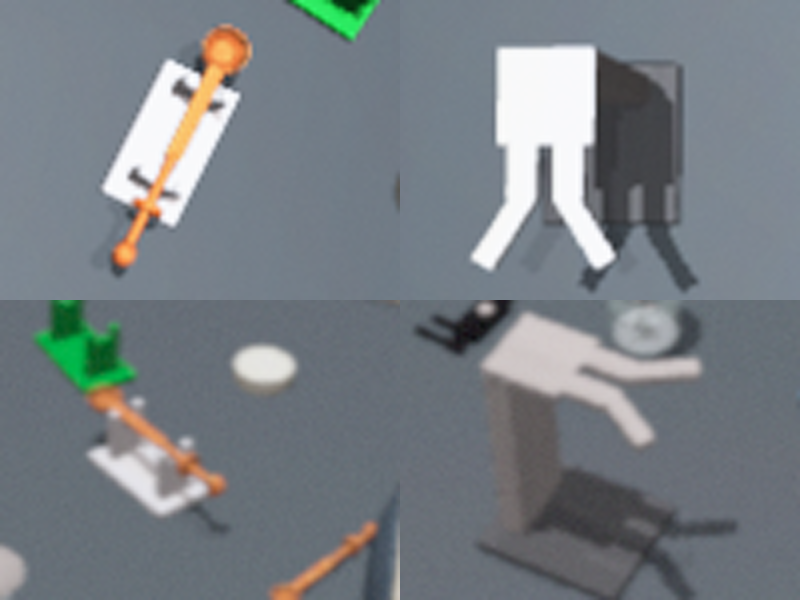

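The crop shows the eye at top px (390.6,218.4), the bowl centre at (416,167), the slot's closed end at (220.9,201.4) and the tips of the mouth at about (210,233) and (230,233).

```bash
python3 - <<'E'
from h import *
d=load('top0');s=load('side0')
q=lambda x,y,ox,oy:((x+.5)/4-.5+ox,(y+.5)/4-.5+oy)
T=lambda x,y,z:onz(d,*q(x,y,360,155),z)
e=T(124,255,.055);b=T(226,50,.055);print('eye',e,'bowl',b,np.linalg.norm(b-e),np.arctan2(*(b-e)[1::-1]))
print('eye side',onz(s,*q(217,482-300,310,135),.0525), 'tri',tri((d,*q(124,255,360,155)),(s,*q(217,182,310,135))))
for n,p in dict(cl=(145,147),sl=(137,147),sr=(153,147),kl=(137,198),kr=(153,198),ml=(95,272),mr=(190,272),TL=(97,45),TR=(195,45),tipLo=(72,262),tipRo=(214,260)).items(): print(n,onz(d,*q(*p,185,165),.185))
for n,(u,v) in dict(jar=(307,180),model=(312,241),dish=(161,216),cal=(300,137),puck=(471,203),small=(385,257)).items(): print(n,onz(d,u,v,.03))
E
```

```text
eye [ 0.48578218 -0.21472606  0.055     ] bowl [ 0.63034966 -0.2924148   0.055     ] 0.16411976480122661 -0.4931082733797536
eye side [ 0.48606849 -0.219297    0.0525    ] tri [ 0.4851842  -0.21475395  0.05619996]
cl [0.53715834 0.23170823 0.185     ]
sl [0.53727537 0.23672871 0.185     ]
sr [0.53704132 0.22668786 0.185     ]
kl [0.50532017 0.236902   0.185     ]
kr [0.50508834 0.22688294 0.185     ]
ml [0.45980445 0.26335873 0.185     ]
mr [0.45844685 0.20406012 0.185     ]
TL [0.60219558 0.26157193 0.185     ]
TR [0.60073451 0.19980867 0.185     ]
tipLo [0.46635049 0.27770322 0.185     ]
tipRo [0.46556063 0.18901983 0.185     ]
jar [0.60374449 0.0213737  0.03      ]
model [0.42562734 0.01050655 0.03      ]
dish [0.50820199 0.44973977 0.03      ]
cal [0.73177745 0.03941779 0.03      ]
puck [ 0.52524253 -0.45302427  0.03      ]
small [ 0.3751134  -0.19911335  0.03      ]
```

>>> jog_arm --pt "0.0223 0.0309 -0.004 -0.0707" --pt "0.0223 0.0309 -0.004 -0.0707" --pt "0.0223 0.0309 -0.004 -0.0707" --pt "0.0223 0.0309 -0.004 -0.0707" --pt "0.0223 0.0309 -0.004 -0.0707" --pt "0.0223 0.0309 -0.004 -0.0707" --pt "0.0223 0.0309 -0.004 -0.0707" --pt "0.0223 0.0309 -0.004 -0.0707" --pt "0.0223 0.0309 -0.004 -0.0707" --pt "0.0223 0.0309 -0.004 -0.0707" --pt "0.0223 0.0309 -0.004 -0.0707" --pt "0.0223 0.0309 -0.004 -0.0707" --pt "0 0 0 0" --pt "0 0 0 0" --claw 45 --squeeze 50

```text
time: 1.55
position: [0.4849, -0.2146, 0.1827]
orientation: [0.0, 0.97, -0.243, -0.0]
contact_force: [0.4, -0.1, 0.3]
finger_gap: 0.0411
grasp_force: 0.0
```

```bash
python3 - <<'E'
from h import *
d=grab('wrist','w1');print(d['obs']['position'],d['obs']['orientation'],d['obs']['finger_gap'],d['obs']['joint_positions'],d['obs']['time'])
print(proj(d,[.485,-.2147,.0525]),proj(d,[.63,-.292,.0525]))
E
```

```text
[ 0.48487087 -0.21464459  0.18268458] [ 3.05412706e-06  9.69993111e-01 -2.43132247e-01 -2.73544462e-04] 0.041117318156736464 [-5.29288469e-01  4.17834934e-01  1.63865216e+00 -1.79739269e-04
  1.08562907e+00  1.53277913e+00] 1.55
[325.6431178  196.16757356] [325.3823204   10.52718403]
```

View pics/w1.png

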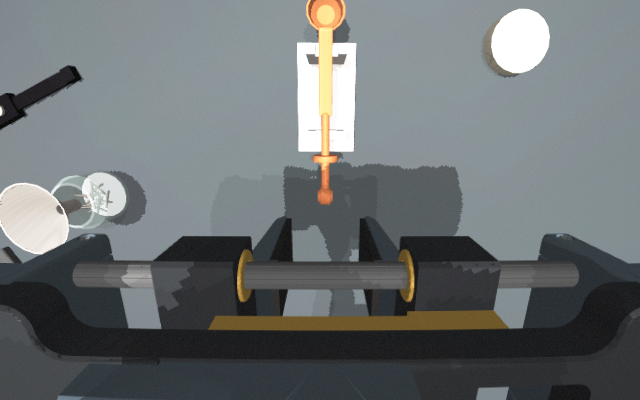

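The wrist view shows the eye at (325,197), as predicted, with the spoon centred between the fingers and aligned. I'll descend, grip and lift.

>>> jog_arm --pt "0 0 -0.02 0" --pt "0 0 -0.03 0" --pt "0 0 -0.03 0" --pt "0 0 -0.025 0" --pt "0 0 -0.015 0" --pt "0 0 -0.007 0" --pt "0 0 -0.005 0" --pt "0 0 0 0" --pt "0 0 0 0"

```text
time: 2.5
position: [0.485, -0.2157, 0.0516]
orientation: [0.0, 0.97, -0.244, 0.0]
contact_force: [0.5, -0.1, 0.0]
finger_gap: 0.0413
grasp_force: 0.0
```

>>> jog_arm --pt "0 0 0 0" --pt "0 0 0 0" --pt "0 0 0 0" --pt "0 0 0 0" --pt "0 0 0 0" --pt "0 0 0 0" --pt "0 0 0 0" --pt "0 0 0 0" --claw 0 --squeeze 55

```text
time: 3.3
position: [0.4848, -0.2153, 0.0509]
orientation: [-0.0, 0.97, -0.244, 0.0]
contact_force: [0.2, 0.7, 0.3]
finger_gap: 0.0125
grasp_force: 55.0
```

>>> jog_arm --pt "0 0 0.005 0" --pt "0 0 0.01 0" --pt "0 0 0.015 0" --pt "0 0 0.02 0" --pt "0 0 0.02 0" --pt "0 0 0.02 0" --pt "0 0 0.02 0" --pt "0 0 0.02 0" --pt "0 0 0.02 0" --pt "0 0 0.02 0" --pt "0 0 0.02 0" --pt "0 0 0.02 0" --pt "0 0 0.01 0" --pt "0 0 0.005 0" --pt "0 0 0 0" --pt "0 0 0 0" --pt "0 0 0 0"

```text
time: 5.0
position: [0.4844, -0.2151, 0.2751]
orientation: [-0.0, 0.97, -0.244, -0.001]
contact_force: [0.1, -0.4, -1.0]
finger_gap: 0.0129
grasp_force: 55.0
```

```bash
python3 - <<'E'
from h import *
d=grab('wrist','w2');s=grab('side','s2')
u,v=proj(s,d['obs']['position']).astype(int);print(u,v)
a=s['frame'];x=max(0,min(u-80,480));y=max(0,min(v-60,280))
cv2.imwrite('pics/c2.png',np.vstack([cv2.resize(d['frame'],(480,300)),cv2.resize(a[y:y+100,x:x+160],(480,300))]));print(x,y)
E
```

```text
367 128
287 68
```

View pics/c2.png

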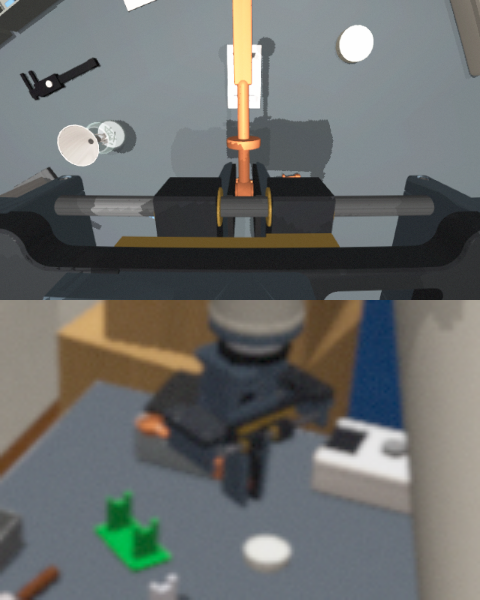

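The spoon is held and looks level. I'll check the pitch with the bowl at side px (337,109).

```bash
python3 - <<'E'
from h import *
s=load('s2');w=load('w2');p=np.array([.4844,-.2151,.277])
for a in(-20,-10,0,10,20):
    c,q=np.cos(np.radians(a)),np.sin(np.radians(a)); f=lambda L:p+L*np.array([.881*c,-.473*c,q])
    print(a,proj(s,f(.163)),proj(s,f(.037)),proj(w,f(.037)))
E
```

```text
-20 [339.07505537 122.37040067] [361.01163934 126.8683064 ] [325.77110204 190.00817542]
-10 [337.99309685 114.82782573] [360.79661994 125.06498088] [325.7775176  189.68793908]
0 [337.74594472 107.52312412] [360.79653483 123.35026737] [325.7862126  191.46993363]
10 [338.3668797  100.64487329] [361.0130386  121.77466873] [325.79715152 195.5525252 ]
20 [339.87345432  94.38736131] [361.4417409  120.38564758] [325.81015836 202.05627433]
```

It's level to within a few degrees, so I'll ease the grip.

>>> jog_arm --pt "0 0 0 0" --pt "0 0 0 0" --pt "0 0 0 0" --pt "0 0 0 0" --pt "0 0 0 0" --pt "0 0 0 0" --pt "0 0 0 0" --pt "0 0 0 0" --pt "0 0 0 0" --pt "0 0 0 0" --pt "0 0 0 0" --pt "0 0 0 0" --pt "0 0 0 0" --pt "0 0 0 0" --pt "0 0 0 0" --pt "0 0 0 0" --pt "0 0 0 0" --pt "0 0 0 0" --pt "0 0 0 0" --pt "0 0 0 0" --squeeze 4

```text
time: 7.1
position: [0.4847, -0.2153, 0.2759]
orientation: [0.0, 0.97, -0.244, 0.0]
contact_force: [0.6, -0.1, -1.3]
finger_gap: 0.0139
grasp_force: 4.0
```

>>> jog_arm --pt "0 0 0 0" --pt "0 0 0 0" --pt "0 0 0 0" --pt "0 0 0 0" --pt "0 0 0 0"

```text
time: 7.6
position: [0.4847, -0.2153, 0.2759]
orientation: [-0.0, 0.97, -0.244, 0.0]
contact_force: [0.2, -0.5, -0.5]
finger_gap: 0.0142
grasp_force: 4.0
```

```bash
python3 - <<'E'
from h import *
d=grab('wrist','w3');s=grab('side','s3');t=grab('top','t3')
x,y=287,88;a=s['frame'];b=t['frame']
u,v=proj(t,d['obs']['position']).astype(int);X=max(0,u-80);Y=max(0,v-50);print(X,Y)
cv2.imwrite('pics/c3.png',np.hstack([cv2.resize(a[y:y+120,x:x+80],(400,600),interpolation=2),cv2.resize(d['frame'][:,200:450],(400,600))[:,:400]]))
p=d['obs']['position'];p=p+np.array([0,0,.002])
for a in(60,80,85,90,95,100):
    c,q=np.cos(np.radians(a)),np.sin(np.radians(a)); f=lambda L:p+L*np.array([.881*c,-.473*c,-q])
    print(a,proj(s,f(.18)),proj(s,f(.037)),proj(d,f(.18)))
E
```

```text
328 167
60 [348.98540655 153.32969   ] [363.73235638 133.64707257] [325.59342563 102.41429286]
80 [358.9952259  166.02250974] [365.97835352 136.38513763] [325.63293253 158.84852641]
85 [361.74989923 168.64403951] [366.59008402 136.92799104] [325.64316692 172.40595112]
90 [364.57723038 171.00680946] [367.21339815 137.40538131] [325.65358697 185.85363706]
95 [367.4617029  173.09249749] [367.84382356 137.813612  ] [325.66421999 199.24287877]
100 [370.3869324  174.88334179] [368.47680385 138.14943607] [325.67509677 212.62395691]
```

View pics/c3.png

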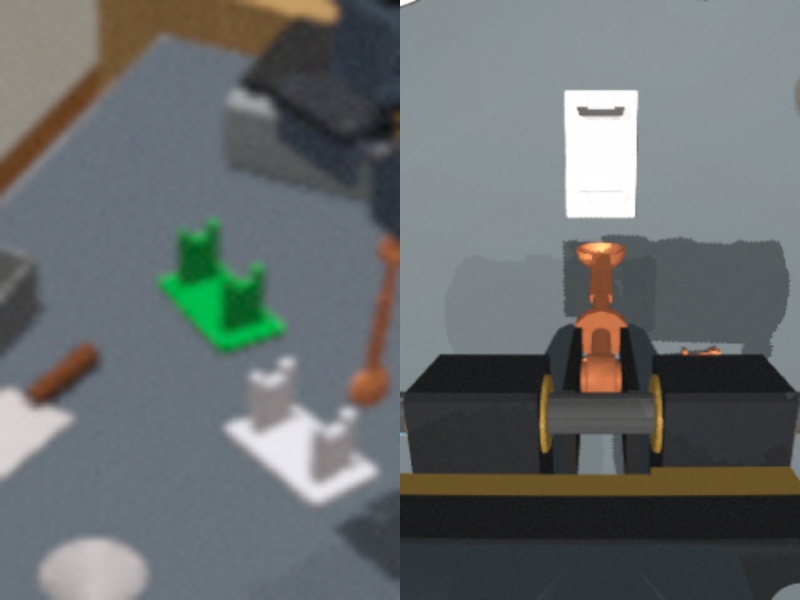

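The spoon hangs about 5–8° from plumb: its tip is at side px (360,168) and wrist px v≈162. I'll grip firmly again.

>>> jog_arm --pt "0 0 0 0" --pt "0 0 0 0" --pt "0 0 0 0" --pt "0 0 0 0" --pt "0 0 0 0" --pt "0 0 0 0" --pt "0 0 0 0" --pt "0 0 0 0" --squeeze 45

```text
time: 8.55
position: [0.4847, -0.2153, 0.2759]
orientation: [0.0, 0.97, -0.244, 0.0]
contact_force: [0.2, -0.3, -1.5]
finger_gap: 0.0131
grasp_force: 45.0
```

>>> jog_arm --pt "-0.001 0.0075 0 0.008" --pt "-0.002 0.015 0 0.016" --pt "-0.003 0.022 0 0.024" --pt "-0.0043 0.0298 0 0.0315" --pt "-0.0043 0.0298 0 0.0315" --pt "-0.0043 0.0298 0 0.0315" --pt "-0.0043 0.0298 0 0.0315" --pt "-0.0043 0.0298 0 0.0315" --pt "-0.0043 0.0298 0 0.0315" --pt "-0.0043 0.0298 0 0.0315" --pt "-0.0043 0.0298 0 0.0315" --pt "-0.0043 0.0298 0 0.0315" --pt "-0.0043 0.0298 0 0.0315" --pt "-0.0043 0.0298 0 0.0315" --pt "-0.0043 0.0298 0 0.0315" --pt "-0.003 0.022 0 0.024" --pt "-0.002 0.015 0 0.016" --pt "-0.001 0.0075 0 0.008" --pt "0 0 0 0" --pt "0 0 0 0"

```text
time: 10.55
position: [0.4208, 0.231, 0.2759]
orientation: [0.0, 1.0, -0.01, -0.0]
contact_force: [0.1, -0.6, -0.8]
finger_gap: 0.0129
grasp_force: 45.0
```

```bash
python3 - <<'E'
from h import *
d=grab('wrist','w4');p=d['obs']['position'];print(p,d['obs']['orientation'])
for n,X in dict(nest=[.537,.2317,.185],ml=[.46,.2634,.185],mr=[.4585,.204,.185],coll85=p+[.0035,0,-.038]).items():print(n,proj(d,X))
p=p+np.array([0,0,.002])
for a in(75,80,85,90,95):
    c,q=np.cos(np.radians(a)),np.sin(np.radians(a)); f=lambda L:p+L*np.array([c,0,-q])
    print(a,proj(d,f(.18)),proj(d,f(.034)+[.012*q,0,.012*c]))
E
```

```text
[0.42083858 0.23104046 0.275903  ] [ 1.09987896e-04  9.99952553e-01 -9.74046733e-03 -4.60467909e-05]
nest [321.76649344  62.65058916]
ml [285.6259174  163.51681111]
mr [357.32520085 163.91086107]
coll85 [325.49122376 225.43079263]
75 [324.74096981 145.32486281] [324.97134771 206.07261178]
80 [325.02806955 159.03991871] [325.05878152 209.30568309]
85 [325.3061724  172.59302298] [325.14774515 212.7696195 ]
90 [325.57666103 186.03721599] [325.23779588 216.44161988]
95 [325.84078655 199.42375517] [325.32852075 220.3000892 ]
```

View pics/w4.png

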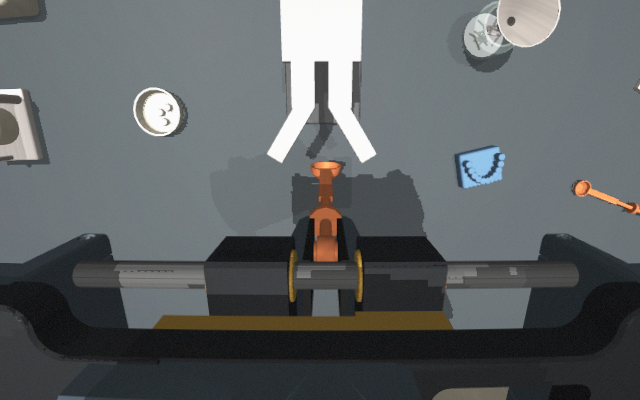

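The slot's closed end is at (321,62), the mouth tips at (284,160) and (358,158), and the spoon's tip at (326,163). I'll measure the slot's centre line numerically.

```bash
python3 - <<'E'
from h import *
d=load('w4');g=cv2.cvtColor(d['frame'],6).astype(float)
for v in(70,80,90,100,104):
    r=g[v]; u=321
    l=max(i for i in range(280,u) if r[i]>150); rr=min(i for i in range(u,370) if r[i]>150)
    fl=l+(r[l]-150)/(r[l]-r[l+1]); fr=rr-(r[rr]-150)/(r[rr]-r[rr-1])
    A,B=onz(d,fl,v,.185),onz(d,fr,v,.185);print(v,fl,fr,A[:2],B[:2],(A+B)[:2]/2)
print(g[50:72,321]); print(onz(d,321,61,.185))
E
```

```text
70 314.1770833333333 327.6727272727273 [0.53183873 0.23765637] [0.53162709 0.22727569] [0.53173291 0.23246603]
80 314.1958762886598 327.6909090909091 [0.52456801 0.23784784] [0.52435554 0.22739157] [0.52446178 0.23261971]
90 314.4513888888889 327.72072072072075 [0.51719328 0.23785788] [0.51698361 0.22749978] [0.51708845 0.23267883]
100 314.4375 327.5959595959596 [0.50971862 0.23808053] [0.50950975 0.2277309 ] [0.50961418 0.23290572]
104 314.6470588235294 327.4742268041237 [0.5066951  0.23800096] [0.50649116 0.22788093] [0.50659313 0.23294094]
[251. 251. 251. 251. 251. 251. 251. 251. 251. 251. 241. 154.  75.  76.
  69.  74.  70.  74.  71.  71.  73.  69.]
[0.53819125 0.23225934 0.185     ]
```

>>> jog_arm --pt "0 0.001 -0.01 0" --pt "0 0.001 -0.014 0" --pt "0 0.001 -0.01 0" --pt "0 0 -0.004 0" --pt "0.006 0 0 0" --pt "0.01 0 0 0" --pt "0.012 0 0 0" --pt "0.012 -0.0002 0 0" --pt "0.012 -0.0002 0 0" --pt "0.012 -0.0002 0 0" --pt "0.01 -0.0002 0 0" --pt "0.006 0 0 0" --pt "0 0 0 0"

```text
time: 11.9
position: [0.5018, 0.2335, 0.2378]
orientation: [-0.0, 1.0, -0.01, 0.0]
contact_force: [-0.1, -0.3, -1.4]
finger_gap: 0.013
grasp_force: 45.0
```

>>> jog_arm --pt "0.004 -0.0001 0 0" --pt "0.005 -0.0001 0 0" --pt "0.005 -0.0001 0 0" --pt "0.005 -0.0001 0 0" --pt "0.004 0 0 0" --pt "0.001 0 0 0" --pt "0 0 0 0"

```text
time: 12.6
position: [0.5252, 0.2331, 0.2378]
orientation: [0.0, 1.0, -0.01, -0.0]
contact_force: [-0.7, -1.1, -1.4]
finger_gap: 0.0132
grasp_force: 45.0
```

```bash
python3 - <<'E'
from h import *
d=grab('wrist','w5');s=grab('side','s5');print(d['obs']['position'],d['obs']['contact_force'])
a=s['frame']
cv2.imwrite('pics/c5.png',np.vstack([cv2.resize(d['frame'][80:280,160:480],(480,300)),cv2.resize(a[200:300,230:390],(480,300),interpolation=2)]))
E
```

```text
[0.52517104 0.23311487 0.23780565] [-0.66980022 -1.06277215 -1.44553527]
```

View pics/c5.png

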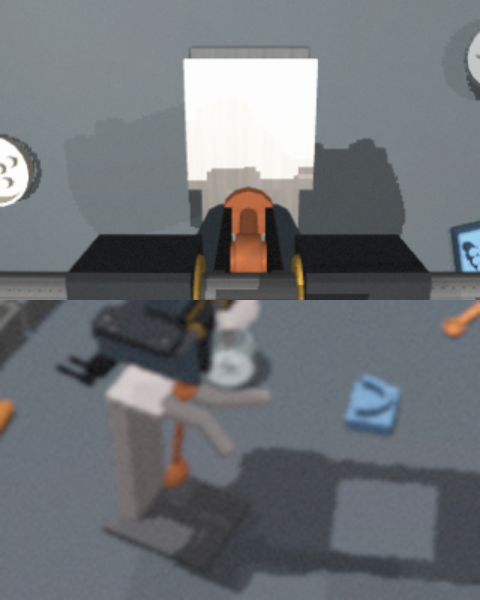

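The neck is in the slot, with the collar above the rails and the bowl below. I'll feel for the closed end.

>>> jog_arm --pt "0.001 0 0 0" --pt "0.001 0 0 0" --pt "0.001 0 0 0" --pt "0 0 0 0"

```text
time: 13.1
position: [0.528, 0.2331, 0.2379]
orientation: [0.0, 1.0, -0.01, -0.0]
contact_force: [-2.6, -0.3, 0.1]
finger_gap: 0.0133
grasp_force: 45.0
```

>>> jog_arm --pt "0 0 -0.004 0" --pt "0 0 -0.004 0" --pt "0 0 -0.003 0" --pt "0 0 -0.002 0" --pt "0 0 0 0"

```text
time: 13.6
position: [0.5304, 0.2333, 0.2272]
orientation: [-0.001, 1.0, -0.01, 0.003]
contact_force: [-1.5, -3.3, 27.7]
finger_gap: 0.0134
grasp_force: 45.0
```

>>> jog_arm --pt "0 0 -0.001 0" --pt "0 0 -0.001 0" --pt "0 0 0 0"

```text
time: 13.9
position: [0.5315, 0.2334, 0.2266]
orientation: [-0.001, 1.0, -0.01, 0.005]
contact_force: [-0.3, -6.8, 42.6]
finger_gap: 0.013
grasp_force: 45.0
```

The collar bears on the rails. I'll relieve the force, ease the grip so it settles, then open.

>>> jog_arm --pt "0 0 0.001 0" --pt "0 0 0.001 0" --pt "0 0 0.001 0" --pt "0 0 0 0"

```text
time: 14.3
position: [0.5298, 0.2333, 0.2272]
orientation: [-0.0, 1.0, -0.01, 0.002]
contact_force: [0.2, -1.7, 14.5]
finger_gap: 0.0131
grasp_force: 45.0
```

>>> jog_arm --pt "0 0 0 0" --pt "0 0 0 0" --pt "0 0 0 0" --pt "0 0 0 0" --pt "0 0 0 0" --pt "0 0 0 0" --pt "0 0 0 0" --pt "0 0 0 0" --squeeze 3.5

```text
time: 15.1
position: [0.5291, 0.2332, 0.2263]
orientation: [-0.0, 1.0, -0.01, 0.001]
contact_force: [1.2, -1.2, 4.9]
finger_gap: 0.014
grasp_force: 3.5
```

>>> jog_arm --pt "0 0 -0.001 0" --pt "0 0 -0.001 0" --pt "0 0 0 0" --pt "0 0 0 0"

```text
time: 15.5
position: [0.5287, 0.2332, 0.2241]
orientation: [-0.0, 1.0, -0.01, 0.001]
contact_force: [0.8, 0.3, 4.9]
finger_gap: 0.0139
grasp_force: 3.5
```

Now open, let it settle, and look.

>>> jog_arm --pt "0 0 0 0" --pt "0 0 0 0" --pt "0 0 0 0" --pt "0 0 0 0" --pt "0 0 0 0" --pt "0 0 0 0" --pt "0 0 0 0" --pt "0 0 0 0" --pt "0 0 0 0" --pt "0 0 0 0" --pt "0 0 0 0" --pt "0 0 0 0" --pt "0 0 0 0" --pt "0 0 0 0" --pt "0 0 0 0" --claw 50

```text
time: 17.0
position: [0.5281, 0.2331, 0.2239]
orientation: [-0.0, 1.0, -0.01, -0.0]
contact_force: [-0.1, -0.9, -0.4]
finger_gap: 0.0456
grasp_force: 0.0
```

>>> jog_arm --pt "0 0 0.01 0" --pt "0 0 0.02 0" --pt "0 0 0.03 0" --pt "0 0 0.03 0" --pt "0 0 0.03 0" --pt "-0.03 0 0.02 0" --pt "-0.03 0 0.0 0" --pt "-0.03 0 0.0 0" --pt "0 0 0 0" --pt "0 0 0 0"

```text
time: 18.0
position: [0.438, 0.2332, 0.3649]
orientation: [-0.0, 1.0, -0.01, 0.001]
contact_force: [1.6, -0.3, -0.1]
finger_gap: 0.0458
grasp_force: 0.0
```

```bash
python3 - <<'E'
from h import *
d=grab('wrist','w6');s=grab('side','s6');print(d['obs']['position'],d['obs']['contact_force'])
n=[.5335,.2325]
for k in(.225,.185,.191,.045):print(k,proj(d,n+[k]),proj(s,n+[k]))
a=s['frame']
cv2.imwrite('pics/c6.png',np.vstack([cv2.resize(d['frame'][0:200,160:480],(480,300)),cv2.resize(a[200:300,230:390],(480,300),interpolation=2)]))
E
```

```text
[0.43802367 0.23323784 0.36493033] [ 1.58721447 -0.31625814 -0.08328819]
0.225 [324.54173128  96.00507771] [290.20185784 221.65604805]
0.185 [324.69246566  98.87723703] [290.87228075 231.83760231]
0.191 [324.6722336   98.49168881] [290.77349722 230.33758978]
0.045 [325.01766116 105.07585588] [293.01433406 264.3482378 ]
```

View pics/c6.png

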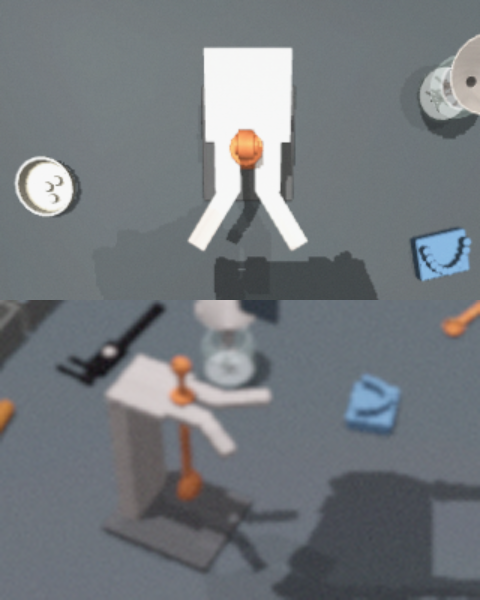

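The spoon hangs plumb at the nest: its collar is at wrist px (324,98.7), predicted (324.7,98.5). I'll wait a moment and hand in.

>>> jog_arm --pt "0 0 0 0" --pt "0 0 0 0" --pt "0 0 0 0" --pt "0 0 0 0" --pt "0 0 0 0" --pt "0 0 0 0" --pt "0 0 0 0" --pt "0 0 0 0" --pt "0 0 0 0" --pt "0 0 0 0" --pt "0 0 0 0" --pt "0 0 0 0" --pt "0 0 0 0" --pt "0 0 0 0" --pt "0 0 0 0" --pt "0 0 0 0" --pt "0 0 0 0" --pt "0 0 0 0" --pt "0 0 0 0" --pt "0 0 0 0"

```text
time: 20.1
position: [0.4381, 0.2331, 0.3639]
orientation: [-0.0, 1.0, -0.01, -0.0]
contact_force: [-0.3, 0.7, -0.5]
finger_gap: 0.0455
grasp_force: 0.0
```

```bash
python3 -c "
from plant import robot
print(robot.finish_job())"
```

```text
the job is handed in; nothing more can be done
None
```

The spoon hangs by its collar at the closed end of the rack's slot, plumb and released in the last camera view, and the job was handed in at about 20 s (no verdict was returned).

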